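Hang the calibration plate on the sloping imaging stand

TASK

Pick up the aluminium calibration plate by its black grip bar and hang it on the sloping white board: pass the wide hole of its keyhole over the screw head, press the plate gently against the orange spring pad, and slide it down the slope until the screw is at the end of the narrow slot, so that the screw head holds the plate. Leave it hanging straight along the slope, let go, and do not disturb the other things on the bench.

Things in the scene. Friction and masses are not known exactly. Their poses are not given: they have to be found in the camera images.
- plate_grip (a point): Centre of the plate's black bar grip: 14 mm thick (x), 50 long (y), 36 high, point 22 mm above the plate's underside. Loose aluminium plate, 126 x 90 x 4 mm, about 0.2 kg, lies flat, grip up; reaches 83 mm to +x, 43 to -x of here. Axes of all plate points: x along the plate to its keyhole end, y across, z out of the grip side. Colour patches at its -x end.
- plate_hole (a point): Centre of the keyhole's wide hole, on the plate's underside, 50 mm along +x from the grip centre and 22 mm below it. 18 mm wide opening with cut corners, right through the plate. From it the narrow slot, 8.5 mm wide, runs towards +x.
- plate_seat (a point): Where the screw's axis is when the plate hangs fully home: the closed end of the narrow slot, on the plate's underside, 20 mm along +x from plate_hole (the slot closes 3.25 mm beyond this point). When hanging, the plate's +x points up the slope and its z out of the board.
- track (a point): Middle of the track across the board, on its face; x up the slope, y across along the track, z out of the board. The screw stands square to the board on the track line (x = 0) but up to 10 mm either side of here in y: not reported, to be seen or felt. Shank 6 mm in diameter; dark steel head 14 mm in diameter, underside 9 mm, top 13 mm above the face.
- pad (a joint): Travel (m) of the orange spring pad, 44 mm along the slope x 60 mm across, round the screw. 0 = free, top 8 mm above the board's face; grows as pressed, stop at 0.006. Pushes back 2.4 N at 0, 6 N at 0.003, 9.6 N at 0.006. The plate passes under the screw head with the pad at 0.003 or more; caught under the head it keeps the pad at about 0.003.
- jar: Amber specimen jar, 42 mm in diameter, 75 mm high; origin under its base. Leave it alone.
- dish: Closed clear petri dish, 62 mm in diameter, 20 mm high; origin under its base. Leave it alone.
- mouse: Black computer mouse, 105 x 60 x 30 mm; origin under its middle. Leave it alone.
- driver: Screwdriver lying on the table, about 200 mm long, lower than 40 mm. Leave it alone.
- vial: Small green glass vial, 28 mm in diameter, 58 mm high; origin under its base. Leave it alone.
- cup: Blue cup, 72 mm in diameter, 85 mm high; origin under its base. Leave it alone.
- board_mid (a point): Middle of the face of the white board on the fixed grey stand: 190 mm along the slope, 160 mm across, tilted 35 degrees from level, lower edge towards the robot. Axes as track's, which lies 62 mm up the slope from here.
There are look-alikes about, which are no part of the job. Leave any pink or red look-alike of the part that bears plate_grip alone.

How it is judged:
At the end, for the whole second after the job is handed in: The released plate hangs caught under the screw head (pad pushed in over 1.8 mm), slot end within 3.5 mm of the screw along the slope and 14.5 mm of the track's middle across it, flat to the board within 0.1 rad, straight up the slope within 0.14 rad, at rest (value of joint pad above 0.0018 m and x of plate_seat in the frame of track between -0.0035 and 0.0035 m and x of plate_hole in the frame of track below -0.015 m and y of plate_seat in the frame of track between -0.0145 and 0.0145 m and angle between the z axis of plate_seat and the z axis of track, either way round below 0.1 rad and angle between the x axis of plate_seat and the x axis of track, either way round below 0.14 rad and velocity of joint pad below 0.005 m/s); the robot touches nothing.
It fails at once if the plate was pressed on the stand with more than 45 N (contact force between plate and stand above 45 N).
It fails at once if a bystander was pushed more than 30 mm (distance of any of jar, dish, mouse, driver, vial, cup from where it was at the start of the episode above 0.03 m).
It also fails if it takes over 51 s, if anything falls off the work surface, if the arm or the gripper's body presses on something with over 40 N, if the wrist force passes 120 N, or if a joint passes its speed limit or range.

ROBOT

A 6-joint arm with a two-finger parallel gripper is mounted at the origin on the work surface. World frame = base frame: x ahead of the robot, y to its left, z up, the work surface at z = 0. Lengths are in m, angles in rad, forces in N, time in s.
With the tool pointing down it reaches from about 0.35 to 0.975 m from the base axis. Payload 4.9 kg.
Tool frame: the origin (TCP) lies on the centre line of the jaws, within the pads' length; the fingertips stand 14 mm ahead of it and the grasp point (between the pads) lies 5 mm behind it (manip.nose_length is the distance from the TCP to the fingertips, in m); z points along the fingers, y is the line along which they close (so a half turn about z gives the same grasp; the last joint's range is limited). The gripper opens to 85 mm and grips with 20 to 120 N. Pads are 22 mm wide; open, the fingers measure 114 mm over their backs; the gripper's body (76 mm by 85 mm) begins 54 mm behind the grasp point. The pads swing forward as they close: fully open they stand 13 mm farther back than shut.
Start: joints at [-1.371, 0.053, 1.613, -0, 1.476, -0.119], TCP at [0.196, -0.593, 0.245] pointing down, gripper open.
Joint ranges: [-3.01, 3.01], [-1.01, 2.22], [0.06, 2.58], [-1.02, 4.17], [0.09, 2.62], [-3.14, 3.14]. Speed limits (rad/s): [2.57, 2.57, 3.14, 3.14, 3.14, 3.14].

INTERFACE

Orientations are given as a unit quaternion [w, x, y, z].
In Python, from plant import manip, imaging gives the robot as it stands.
- The arm moves only by the tool play_rows, never from a script. Its argument "commands" is a list of rows, each a list of 6 numbers: the shift along the tool's x, y, z in mm, then the turn, a rotation vector about the tool's x, y, z in degrees. A call has 1 to 5 rows; each row shifts and turns the commanded pose from where the row before left it, along the tool's axes as they then stand; what a row does not reach is not made up. A row lasts 1/12 s, in which the tool goes at most 41.7 mm and 7.16 degrees, less where a joint would pass 70% of its speed; a pose out of reach is approached as far as the arm can. A call is refused whole if a number of a shift passes 41.7 or a number of a turn 7.16, either way. A call with a gripper value outside its range is refused whole. "hand" is the finger opening in mm, from 0 to 85.4, set as the call begins (left out, the last holds). The fingers move at their own pace and stop on an object; the grip force is fixed at half the most. Time passes only in rows, so rows that do not move let the fingers close. It gives the time, the measured TCP pose, the force, the opening and the grip force at its end, in the units of the state.
- manip.state(): the state, without advancing time (a new reading comes with each control period).
- imaging.grab_frame(name): name is "side" or "top" or "wrist"; returns a dict with "image" (420x560x3 uint8, red, green, blue), "fx", "fy", "cx", "cy" (pixels), "R" (3x3) and "t" (3): a world point X has camera coordinates R X + t; the wrist camera has in their place "mount" (4x4, takes a point from camera to tool coordinates, whose origin is the TCP and whose axes are the flange's). Camera axes: x right, y down, z forward; pixel columns grow to the right and rows downward; lengths in m; the calibration is good to about 2 mm. The wrist camera is an equidistant fisheye: a pixel r from the principal point sees the ray r / f radians off the axis. A picture is of the moment at which its call begins: read the wrist's pose just before it. There is no depth.
- manip.job_done(): hands the job in; it is judged then, once.
The state is a dict: "time": time; "joint_pos": joint angles; "joint_vel": joint speeds; "joint_efforts": joint torques, N m; "tool_pos": TCP position; "tool_rot": TCP orientation; "contact_force": force on the tool from outside, world axes, zero at the start; "ft_torque": the same for the moment, N m; "gripper_width": opening from 0.0 (shut) to 1.0 (fully open); "grasp_force": force on a finger pad.
Only numpy, scipy, OpenCV 4.12 (cv2) and the standard library are available. Lean on these libraries where they do the work, as an engineer would, in place of code of your own. Each camera call takes 0.05 s, during which the arm holds its last target. There are 200 camera calls.

## Working session

There is one attempt and no reset: what is moved stays moved. The work goes in short steps, Python scripts to look and compute and a tool call to move; the robot and the scene stay as the last step left them, time stands still between calls to the robot, and variables do not carry over. Pictures are saved under pics/ and viewed, at most 10 in all, crops included, and the job is handed in when it is done.

Besides the shell and the picture viewer there is one more tool, called after "Call:" by a JSON object that holds its "name" and its "arguments". play_rows: Moves the arm, as the interface text tells. Its arguments: {"type":"object","properties":{"commands":{"type":"array","items":{"type":"array","items":{"type":"number"}}},"hand":{"type":"number"}},"required":["commands"]}

```bash
mkdir -p pics; ls; python3 - <<'E'
from plant import manip, imaging
import cv2, numpy as np
print(manip.state())
for n in ["top","side"]:
    f=imaging.grab_frame(n); cv2.imwrite(f"pics/{n}0.png",f["image"][:,:,::-1]); print(n,f["fx"],f["fy"],f["cx"],f["cy"],np.round(f["R"],3).tolist(),f["t"])
f=imaging.grab_frame("wrist"); cv2.imwrite("pics/wrist0.png",f["image"][:,:,::-1]); print({k:v for k,v in f.items() if k!="image"})
E
```

```text
pics
{'time': 0.0, 'joint_pos': array([-1.37101640e+00,  5.33460711e-02,  1.61431498e+00, -2.11087650e-05,
        1.47602731e+00, -1.19022832e-01]), 'joint_vel': array([-4.92317762e-05,  2.36812692e-04,  7.88470630e-04,  1.40974786e-03,
       -1.56177555e-03, -1.01994318e-03]), 'joint_efforts': array([ 4.54221595e-05, -3.93680656e+01, -3.70176995e+01, -1.01091005e-04,
        6.92506816e-03,  1.15312679e-05]), 'tool_pos': array([ 0.19575304, -0.59290998,  0.24405716]), 'tool_rot': array([-1.04657385e-03,  9.87321775e-01,  1.58728113e-01, -5.27966549e-05]), 'contact_force': array([ 0.38062004, -1.15238381,  0.72493805]), 'ft_torque': array([-0.02876031, -0.01646305,  0.0142927 ]), 'grasp_force': 0.0, 'gripper_width': 1.0012711357762392}
top 428.3337618349573 428.3337618349573 277.9858457665624 210.51599290529526 [[-0.02, -1.0, -0.009], [-0.986, 0.021, -0.164], [0.164, 0.006, -0.986]] [0.02733205 0.54143667 1.31093227]
side 469.8991170035161 469.8991170035161 278.8462414114213 220.73993793969 [[-0.997, -0.078, -0.006], [-0.039, 0.564, -0.825], [0.068, -0.822, -0.565]] [0.52709339 0.07796231 1.35447282]
{'fx': 325.19226210127806, 'fy': 325.19226210127806, 'cx': 275.1192558740483, 'cy': 206.8077387327274, 'mount': array([[-1.46999840e-05, -9.61723768e-01, -2.74020790e-01,
         7.03931499e-02],
       [ 9.99999988e-01,  2.83732201e-05, -1.53226272e-04,
         3.13020558e-04],
       [ 1.55136200e-04, -2.74020789e-01,  9.61723756e-01,
        -1.29021238e-01],
       [ 0.00000000e+00,  0.00000000e+00,  0.00000000e+00,
         1.00000000e+00]])}
```

View pics/top0.png

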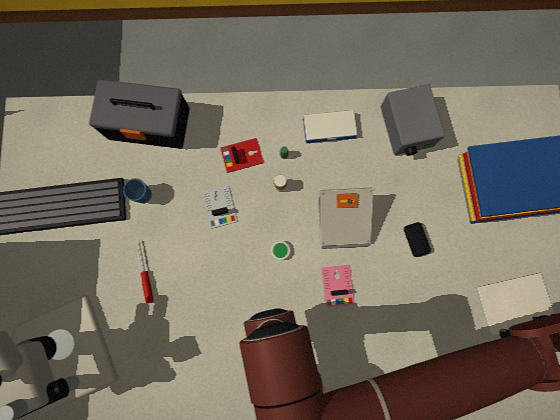

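View pics/side0.png

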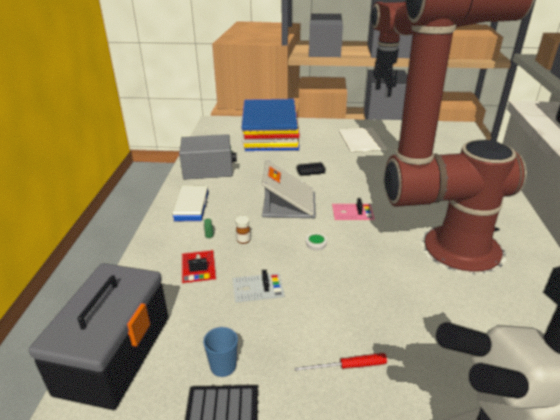

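The top view shows the silver plate at about (220,207), with its grip bar at (220,211), colour patches at the lower (-x) end and keyhole up (+x). The board is at (346,217) with the orange pad at (347,200). The red plate (242,155) and pink plate (338,285) are the look-alikes. Next I'll get rough coordinates and an enlarged crop.

```bash
cat > h.py <<'E'
from plant import manip, imaging
import cv2, numpy as np
from scipy.spatial.transform import Rotation as Ro
def rot(q): return Ro.from_quat([q[1],q[2],q[3],q[0]]).as_matrix()
def grab(n):
    s=manip.state(); f=imaging.grab_frame(n); f["s"]=s
    if n=="wrist":
        T=np.eye(4); T[:3,:3]=rot(s["tool_rot"]); T[:3,3]=s["tool_pos"]
        f["C"]=T@f["mount"]
    else:
        C=np.eye(4); C[:3,:3]=f["R"].T; C[:3,3]=-f["R"].T@f["t"]; f["C"]=C
    f["name"]=n; return f
def ray(f,u,v):
    a=(u-f["cx"])/f["fx"]; b=(v-f["cy"])/f["fy"]
    if f["name"]=="wrist":
        r=np.hypot(a,b); k=np.sinc(r/np.pi); d=np.array([a*k,b*k,np.cos(r)])
    else: d=np.array([a,b,1.])
    d=f["C"][:3,:3]@d; return f["C"][:3,3],d/np.linalg.norm(d)
def onplane(f,u,v,p,n=(0,0,1)):
    o,d=ray(f,u,v); n=np.array(n); return o+d*((np.array(p)-o)@n)/(d@n)
def onz(f,u,v,z): return onplane(f,u,v,(0,0,z))
def tri(f,uv,g,uw):
    o1,d1=ray(f,*uv); o2,d2=ray(g,*uw)
    A=np.stack([d1,-d2],1); t=np.linalg.lstsq(A,o2-o1,rcond=None)[0]
    a,b=o1+t[0]*d1,o2+t[1]*d2; return (a+b)/2,np.linalg.norm(a-b)
def proj(f,X):
    p=np.linalg.inv(f["C"])@np.append(X,1); p=p[:3]
    if f["name"]=="wrist":
        th=np.arctan2(np.hypot(p[0],p[1]),p[2]); k=th/max(np.hypot(p[0],p[1]),1e-9)
        return f["cx"]+f["fx"]*p[0]*k, f["cy"]+f["fy"]*p[1]*k
    return f["cx"]+f["fx"]*p[0]/p[2], f["cy"]+f["fy"]*p[1]/p[2]
def blobs(im,lo,hi,box,amin=8):
    h=cv2.cvtColor(im,cv2.COLOR_RGB2HSV); m=cv2.inRange(h,lo,hi); z=np.zeros_like(m)
    u0,v0,u1,v1=box; z[v0:v1,u0:u1]=m[v0:v1,u0:u1]
    n,l,st,c=cv2.connectedComponentsWithStats(z)
    return [(st[i,4],c[i].round(1).tolist(),st[i,:4].tolist(),cv2.minAreaRect(np.argwhere(l==i)[:,::-1].astype(np.float32))) for i in range(1,n) if st[i,4]>=amin]
E
python3 - <<'E'
from h import *
f=grab("top"); g=grab("side")
print("grip top",onz(f,220,211,.04)," plate mid",onz(f,221,207,.004))
print("jar",onz(f,280,182,.075),"vial",onz(f,284,152,.058),"dish",onz(f,282,250,.02))
for b in blobs(f["image"],(5,150,150),(20,255,255),(320,180,375,220)): print("pad top",b)
for b in blobs(g["image"],(5,150,120),(20,255,255),(255,150,300,195)): print("pad side",b)
for u,v in [(321,190),(372,188),(369,245),(321,246)]: print(u,v,onz(f,u,v,.05))
im=f["image"][:,:,::-1]
a=cv2.resize(im[180:255,195:250],None,fx=7,fy=7,interpolation=cv2.INTER_CUBIC)
b=cv2.resize(im[180:255,315:378],None,fx=6,fy=7,interpolation=cv2.INTER_CUBIC)
cv2.imwrite("pics/c1.png",np.hstack([a,b]))
E
```

```text
grip top [0.54513769 0.20036444 0.04      ]  plate mid [0.5643743  0.20227804 0.004     ]
jar [0.62712622 0.00764901 0.075     ] vial [ 0.72939993 -0.00724555  0.058     ] dish [0.41868553 0.00593441 0.02      ]
pad top (np.int32(215), [346.2, 200.1], [337, 194, 20, 14], ((346.5, 200.5), (13.0, 19.0), 90.0))
pad side (np.int32(95), [273.9, 174.6], [269, 167, 11, 15], ((274.1922607421875, 174.46153259277344), (15.254256248474121, 8.320503234863281), 33.6900634765625))
321 190 [ 0.60405927 -0.12194658  0.05      ]
372 188 [ 0.60694483 -0.28385662  0.05      ]
369 245 [ 0.42635424 -0.26441303  0.05      ]
321 246 [ 0.42637713 -0.11543051  0.05      ]
```

View pics/c1.png

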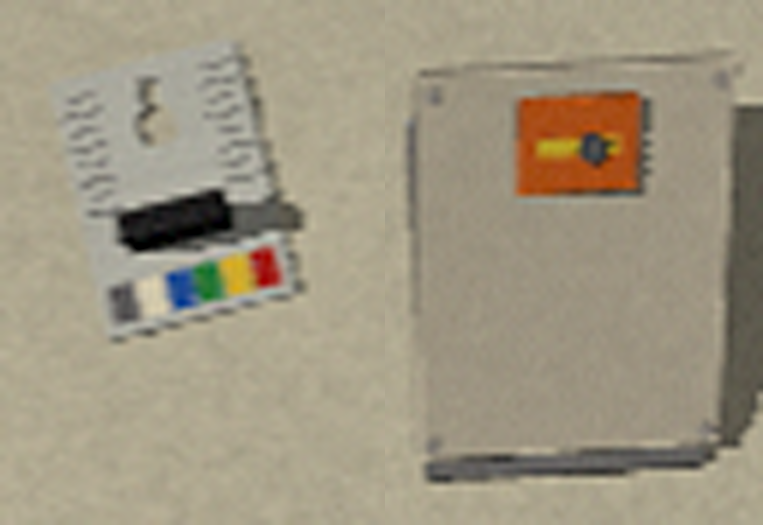

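The crop shows the keyhole at crop (150,110), the bar from (120,235) to (230,205) — plate yaw about +15° — and the screw at crop (597,148), right of the pad centre. I'll triangulate the pad and plan the first leg to a viewing point over the board.

```bash
cat >> h.py <<'E'
from scipy.linalg import fractional_matrix_power as fmp
def plan(p,R,N,T0=None,show=True):
    "constant row that takes the tool from T0 (measured pose) to (p,R) in N rows"
    if T0 is None:
        s=manip.state(); T0=np.eye(4); T0[:3,:3]=rot(s["tool_rot"]); T0[:3,3]=s["tool_pos"]
    T1=np.eye(4); T1[:3,:3]=R; T1[:3,3]=p
    D=np.real(fmp(np.linalg.inv(T0)@T1,1/N))
    row=np.r_[D[:3,3]*1e3,Ro.from_matrix(D[:3,:3]).as_rotvec(degrees=True)]
    print("N",N,"row",row.round(2).tolist())
    T=T0; w=[]
    for i in range(N): T=T@D; w.append(T[:3,3])
    w=np.array(w); print(" minr %.3f maxr %.3f zmin %.3f mid %s"%(np.hypot(w[:,0],w[:,1]).min(),np.hypot(w[:,0],w[:,1]).max(),w[:,2].min(),w[N//2].round(3)))
    return T1
def down(yaw): # tool x at world yaw (deg), z down
    a=np.radians(yaw); x=np.array([np.cos(a),np.sin(a),0]); z=np.array([0,0,-1.]); return np.stack([x,np.cross(z,x),z],1)
E
python3 - <<'E'
from h import *
f=grab("top"); g=grab("side")
print("pad",tri(f,(346.5,200.5),g,(274,174.5)))
T=plan((.48,-.19,.32),down(88),15)
plan((.545,.2,.2),down(105),12,T)
E
```

```text
pad (array([ 0.55744304, -0.19116365,  0.11413352]), np.float64(0.0020313013718298843))
N 15 row [34.92, -2.46, -5.0, -0.0, -0.0, -4.65]
 minr 0.516 maxr 0.623 zmin 0.250 mid [ 0.411 -0.422  0.285]
N 12 row [31.9, 8.7, 10.0, 0.0, 0.0, -1.42]
 minr 0.515 maxr 0.581 zmin 0.200 mid [0.532 0.035 0.25 ]
```

Call:
{"name": "play_rows", "arguments": {"commands": [[35,-2.5,-5,0,0,-4.65],[35,-2.5,-5,0,0,-4.65],[35,-2.5,-5,0,0,-4.65],[35,-2.5,-5,0,0,-4.65],[35,-2.5,-5,0,0,-4.65]]}}

```text
time: 0.77
tool_pos: [0.3455, -0.5012, 0.2705]
tool_rot: [0.0, 0.934, 0.356, 0.0]
contact_force: [0.7, -1.4, -0.6]
gripper_width: 0.999
grasp_force: 0.0
```

Call:
{"name": "play_rows", "arguments": {"commands": [[35,-2.5,-5,0,0,-4.65],[35,-2.5,-5,0,0,-4.65],[35,-2.5,-5,0,0,-4.65],[35,-2.5,-5,0,0,-4.65],[35,-2.5,-5,0,0,-4.65]]}}

```text
time: 1.18
tool_pos: [0.4454, -0.3579, 0.2955]
tool_rot: [0.0, 0.843, 0.537, 0.0]
contact_force: [0.6, -0.7, -0.1]
gripper_width: 1.002
grasp_force: 0.0
```

Call:
{"name": "play_rows", "arguments": {"commands": [[35,-2.5,-5,0,0,-4.65],[35,-2.5,-5,0,0,-4.65],[35,-2.5,-5,0,0,-4.65],[35,-2.5,-5,0,0,-4.65],[35,-2.5,-5,0,0,-4.65]]}}

```text
time: 1.6
tool_pos: [0.4805, -0.1872, 0.3205]
tool_rot: [0.0, 0.718, 0.696, 0.0]
contact_force: [1.4, -0.4, 0.2]
gripper_width: 1.0
grasp_force: 0.0
```

Call:
{"name": "play_rows", "arguments": {"commands": [[0,0,0,0,0,0],[0,0,0,0,0,0],[0,0,0,0,0,0]]}}

```text
time: 1.85
tool_pos: [0.4802, -0.189, 0.3203]
tool_rot: [0.0, 0.719, 0.695, -0.0]
contact_force: [0.1, -0.1, -0.8]
gripper_width: 0.997
grasp_force: 0.0
```

```bash
python3 - <<'E'
from h import *
import pickle
f=grab("wrist"); pickle.dump(f,open("w1.pkl","wb"))
print(f["s"]["tool_pos"],f["s"]["joint_vel"].round(3), f["s"]["time"])
cv2.imwrite("pics/w1.png",f["image"][:,:,::-1])
E
```

```text
[ 0.48022779 -0.18901316  0.3202985 ] [-0.024  0.014 -0.     0.001  0.001 -0.001] 1.85
```

View pics/w1.png

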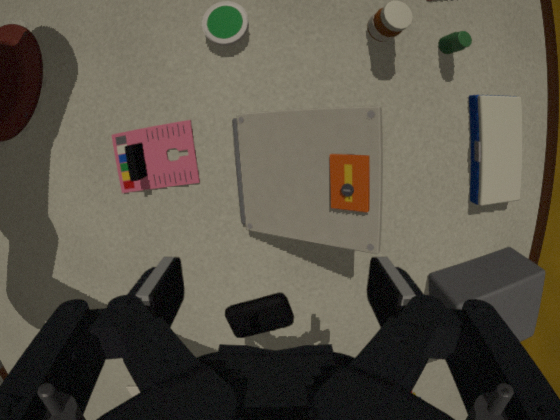

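The wrist view shows the board clearly: pad corners are about (330,155), (369,155), (370,212), (330,210), and the dark screw head is at (347,190), off pad centre to the -y side. Next I'll fit the pad and screw.

```bash
python3 - <<'E'
from h import *
import pickle
w=pickle.load(open("w1.pkl","rb")); t=grab("top")
hw=cv2.cvtColor(w["image"],cv2.COLOR_RGB2HSV); 
def fill(f,box):
    h=cv2.cvtColor(f["image"],cv2.COLOR_RGB2HSV); m=cv2.inRange(h,(3,120,100),(35,255,255)); z=np.zeros_like(m); a,b,c,d=box; z[b:d,a:c]=m[b:d,a:c]
    c=max(cv2.findContours(z,cv2.RETR_EXTERNAL,cv2.CHAIN_APPROX_NONE)[0],key=cv2.contourArea)
    return cv2.convexHull(c),f["image"]
def headc(f,box):
    g=cv2.cvtColor(f["image"],cv2.COLOR_RGB2HSV); a,b,c,d=box
    m=cv2.inRange(g,(0,0,0),(180,120,110))[b:d,a:c]
    n,l,st,ce=cv2.connectedComponentsWithStats(m); i=1+np.argmax(st[1:,4]); return ce[i]+[a,b],st[i]
h,_=fill(w,(318,140,385,225)); q=cv2.minAreaRect(h); print("wrist pad rect",q)
qt=cv2.minAreaRect(fill(t,(325,185,370,215))[0]); print("top",qt)
hc,st=headc(w,(334,172,360,205)); print("head w",hc,st)
ht,s2=headc(t,(342,193,357,208)); print("head t",ht,s2)
P,e=tri(w,q[0],t,qt[0]); print("pad centre",P,e)
H,e=tri(w,hc,t,ht); print("head",H,e)
n=np.array([-np.sin(np.radians(35)),0,np.cos(np.radians(35))])
for src,f in (("w",w),):
    c=np.array([onplane(f,*p,P,n) for p in cv2.boxPoints(q)]); print(c.round(4))
    for i in range(4): d=c[(i+1)%4]-c[i]; print(np.linalg.norm(d).round(4),d.round(4),np.degrees(np.arctan2(d[1],d[0])).round(1))
# board corners on the face plane (8 mm under pad top)
F=P-n*.008
for u,v in [(235,118),(381,108),(379,251),(243,226)]: print(onplane(w,u,v,F,n).round(4))
print("head on plane of head top",onplane(w,*hc,P+n*.005,n))
im=w["image"][95:260,225:400,::-1]; cv2.imwrite("pics/c2.png",cv2.resize(im,None,fx=3.5,fy=3.5,interpolation=cv2.INTER_CUBIC))
E
```

```text
wrist pad rect ((349.0, 182.5), (57.0, 40.0), 90.0)
top ((353.5, 199.50001525878906), (8.056356430053711, 36.349979400634766), 27.552812576293945)
head w [347.06896552 189.56034483] [  7  12  13  12 116]
head t [350.5 195.5] [8 2 2 2 2]
pad centre [ 0.61498549 -0.25292433 -0.15246877] 0.016028699591251364
head [ 0.59125663 -0.22653851 -0.01202759] 0.010891749112981108
[[ 0.585  -0.1942 -0.1735]
 [ 0.6521 -0.1893 -0.1265]
 [ 0.6549 -0.2973 -0.1245]
 [ 0.5853 -0.3093 -0.1733]]
0.0821 [0.0671 0.0049 0.047 ] 4.1
0.108 [ 0.0029 -0.1079  0.002 ] -88.5
0.0859 [-0.0697 -0.012  -0.0488] -170.2
0.1151 [-0.0003  0.1151 -0.0002] 90.1
[ 0.3887 -0.1185 -0.3207]
[ 0.6733 -0.1049 -0.1214]
[ 0.6787 -0.3783 -0.1176]
[ 0.3933 -0.3849 -0.3175]
head on plane of head top [ 0.61561334 -0.25953849 -0.14592526]
```

View pics/c2.png

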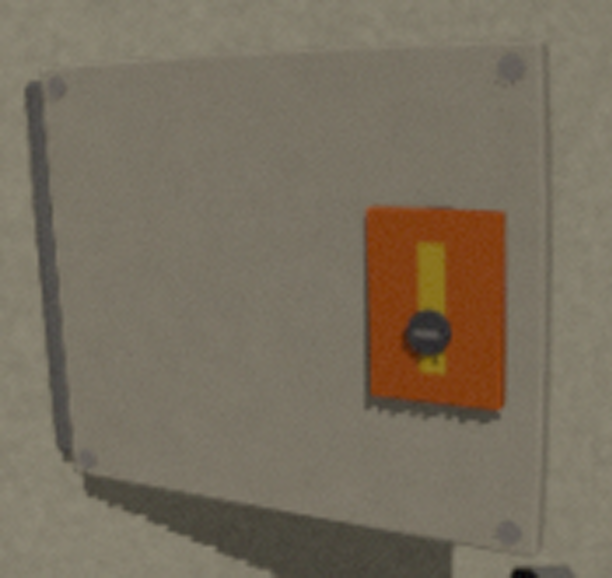

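```bash
python3 - <<'E'
from h import *
import pickle
w=pickle.load(open("w1.pkl","rb"))
crop=np.array([(45,78),(545,45),(540,550),(76,472),(366,208),(505,212),(502,408),(372,398)])
uv=crop/3.5+[225-.36,95-.36]
obj=np.array([(-.095,.08,0),(.095,.08,0),(.095,-.08,0),(-.095,-.08,0),(.04,.03,.008),(.084,.03,.008),(.084,-.03,.008),(.04,-.03,.008)])
iC=np.linalg.inv(w["C"])
d=np.array([iC[:3,:3]@ray(w,*p)[1] for p in uv]); nrm=d[:,:2]/d[:,2:]
ok,rv,tv=cv2.solvePnP(obj,nrm.reshape(-1,1,2),np.eye(3),None)
B=np.eye(4); B[:3,:3]=cv2.Rodrigues(rv)[0]; B[:3,3]=tv[:,0]; B=w["C"]@B
res=[np.round(np.array(proj(w,(B@np.r_[o,1])[:3]))-p,1).tolist() for o,p in zip(obj,uv)]; print(res)
print(B.round(4)); print("tilt",np.degrees(np.arccos(B[2,2])),"yaw",np.degrees(np.arctan2(B[1,0],B[0,0])),"yaw from y",np.degrees(np.arctan2(-B[0,1],B[1,1])))
n=B[:3,2]; hp=onplane(w,347.07,189.56,B[:3,3]+n*.013,n); print("head",hp,"in board",(np.linalg.inv(B)@np.r_[hp,1]).round(4))
class _:pass
t=grab("top")
print("top pred pad ctr",proj(t,(B@[.062,0,.008,1])[:3]),"head",proj(t,hp),"corners",[np.round(proj(t,(B@np.r_[o,1])[:3]),1).tolist() for o in obj[:4]])
s=grab("side"); print("side pad",proj(s,(B@[.062,0,.008,1])[:3]))
pickle.dump((B,hp),open("board.pkl","wb"))
plan((.545,.2,.2),down(105),12)
E
```

```text
[[-0.2, -1.1], [-0.9, 0.0], [-0.6, 0.7], [0.3, 1.1], [1.1, 0.3], [-0.4, 0.3], [0.3, -0.1], [0.7, -1.2]]
[[ 0.832  -0.0258 -0.5542  0.5145]
 [ 0.0296  0.9996 -0.0021 -0.1934]
 [ 0.5541 -0.0147  0.8323  0.0686]
 [ 0.      0.      0.      1.    ]]
tilt 33.65910928667522 yaw 2.038169246886217 yaw from y 1.4778556033900567
head [ 0.55823489 -0.19863337  0.11332911] in board [ 0.061 -0.007  0.013  1.   ]
top pred pad ctr (np.float64(346.3649130136286), np.float64(199.07540991980005)) head (np.float64(348.9284061137596), np.float64(199.90040233145214)) corners [[320.2, 244.7], [319.5, 189.3], [372.8, 186.6], [370.5, 242.3]]
side pad (np.float64(273.02393835803383), np.float64(175.7084757071431))
N 12 row [31.9, 8.67, 9.99, -0.0, -0.0, -1.42]
 minr 0.515 maxr 0.581 zmin 0.200 mid [0.532 0.035 0.25 ]
```

Call:
{"name": "play_rows", "arguments": {"commands": [[32,8.7,10,0,0,-1.42],[32,8.7,10,0,0,-1.42],[32,8.7,10,0,0,-1.42],[32,8.7,10,0,0,-1.42],[32,8.7,10,0,0,-1.42]]}}

```text
time: 2.47
tool_pos: [0.5216, -0.0279, 0.2696]
tool_rot: [-0.0, 0.675, 0.738, -0.0]
contact_force: [-0.0, 0.5, -1.5]
gripper_width: 1.004
grasp_force: 0.0
```

Call:
{"name": "play_rows", "arguments": {"commands": [[32,8.7,10,0,0,-1.42],[32,8.7,10,0,0,-1.42],[32,8.7,10,0,0,-1.42],[32,8.7,10,0,0,-1.42],[32,8.7,10,0,0,-1.42]]}}

```text
time: 2.88
tool_pos: [0.5426, 0.1368, 0.2195]
tool_rot: [-0.0, 0.628, 0.778, -0.0]
contact_force: [1.0, 0.5, -0.3]
gripper_width: 1.0
grasp_force: 0.0
```

Call:
{"name": "play_rows", "arguments": {"commands": [[32,8.7,10,0,0,-1.42],[32,8.7,10,0,0,-1.42],[0,0,0,0,0,0],[0,0,0,0,0,0]], "hand": 60}}

```text
time: 3.22
tool_pos: [0.5445, 0.2028, 0.1988]
tool_rot: [-0.001, 0.608, 0.794, -0.001]
contact_force: [-0.3, -1.0, 0.4]
gripper_width: 0.7
grasp_force: 0.0
```

```bash
python3 - <<'E'
from h import *
import pickle
f=grab("wrist"); pickle.dump(f,open("w2.pkl","wb"))
print(f["s"]["tool_pos"],f["s"]["tool_rot"],f["s"]["time"])
print("expected grip px",proj(f,(.545,.2,.04)))
cv2.imwrite("pics/w2.png",f["image"][:,:,::-1])
E
```

```text
[0.54453771 0.20283622 0.19879359] [-7.50602239e-04  6.07854790e-01  7.94047005e-01 -1.15943414e-03] 3.2167
expected grip px (np.float64(274.30847778435447), np.float64(196.41324150001404))
```

View pics/w2.png

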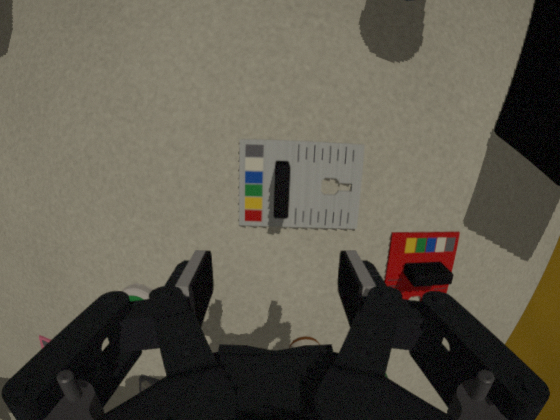

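The plate is at about (300,185) with the bar top at (282,190), keyhole at (330,186) pointing right (tool +y), as planned. I'll refine the pose from the plate corners and bar.

```bash
python3 - <<'E'
from h import *
import pickle
f=pickle.load(open("w2.pkl","rb"))
g=cv2.cvtColor(f["image"],cv2.COLOR_RGB2HSV)
m=cv2.inRange(g,(0,0,0),(180,255,45))[150:232,262:300]
n,l,st,ce=cv2.connectedComponentsWithStats(m); i=1+np.argmax(st[1:,4]); q=cv2.minAreaRect(np.argwhere(l==i)[:,::-1].astype(np.float32)); c=np.array(q[0])+[262,150]
print("bar",c,q[1:],st[i]); b=cv2.boxPoints(q)+[262,150]
for p in b: print(" bar corner z.04",onz(f,*p,.04).round(4))
G=onz(f,*c,.04); print("bar centre z.04",G)
# hole: brighter/warmer than plate
hs=g[170:203,315:358]; a=cv2.cvtColor(f["image"],cv2.COLOR_RGB2LAB)[170:203,315:358,2]
mm=(a>a.min()+.5*(int(a.max())-int(a.min()))).astype(np.uint8); mm=cv2.morphologyEx(mm,cv2.MORPH_OPEN,np.ones((2,2)))
n,l,st,ce=cv2.connectedComponentsWithStats(mm); i=1+np.argmax(st[1:,4]); x,y,w_,h_,A=st[i]; print("keyhole box",x+315,y+170,w_,h_,A,ce[i]+[315,170])
for p in [(239,140),(363,145),(355,230),(239,226)]: print("corner",p,onz(f,*p,.004).round(4))
E
```

```text
bar [281.16886902 189.11603546] ((14.421157836914062, 56.338077545166016), 2.4895529747009277) [ 11  11  17  57 801]
 bar corner z.04 [0.5487 0.1807 0.04  ]
 bar corner z.04 [0.5372 0.2319 0.04  ]
 bar corner z.04 [0.5497 0.2348 0.04  ]
 bar corner z.04 [0.5618 0.1836 0.04  ]
bar centre z.04 [0.54922715 0.20821904 0.04      ]
keyhole box 322 180 30 16 292 [333.53767123 187.56506849]
corner (239, 140) [0.4981 0.2381 0.004 ]
corner (363, 145) [0.62   0.2672 0.004 ]
corner (355, 230) [0.6408 0.1783 0.004 ]
corner (239, 226) [0.5194 0.1504 0.004 ]
```

```bash
python3 - <<'E'
from h import *
T=plan((.550,.2055,.060),down(103.2),5)
plan((.550,.2055,.024),down(103.2),3,T)
E
```

```text
N 5 row [0.46, 1.16, 27.93, -0.02, 0.01, 0.37]
 minr 0.582 maxr 0.587 zmin 0.060 mid [0.548 0.204 0.116]
N 3 row [0.0, -0.0, 12.0, 0.0, 0.0, 0.0]
 minr 0.587 maxr 0.587 zmin 0.024 mid [0.55  0.206 0.036]
```

Call:
{"name": "play_rows", "arguments": {"commands": [[0.5,1.2,28,0,0,0.37],[0.5,1.2,28,0,0,0.37],[0.5,1.2,28,0,0,0.37],[0.5,1.2,28,0,0,0.37],[0.5,1.2,28,0,0,0.37]]}}

```text
time: 3.68
tool_pos: [0.5512, 0.2044, 0.06]
tool_rot: [0.001, 0.622, 0.783, 0.001]
contact_force: [-0.5, -0.2, 0.4]
gripper_width: 0.706
grasp_force: 0.0
```

Call:
{"name": "play_rows", "arguments": {"commands": [[0,0,12,0,0,0],[0,0,12,0,0,0],[0,0,12,0,0,0],[0,0,0,0,0,0]]}}

```text
time: 4.02
tool_pos: [0.5494, 0.2054, 0.0228]
tool_rot: [-0.001, 0.621, 0.783, -0.001]
contact_force: [-0.7, 0.2, 0.4]
gripper_width: 0.701
grasp_force: 0.0
```

Call:
{"name": "play_rows", "arguments": {"commands": [[0,0,0,0,0,0],[0,0,0,0,0,0],[0,0,0,0,0,0],[0,0,0,0,0,0],[0,0,0,0,0,0]], "hand": 0}}

```text
time: 4.43
tool_pos: [0.5511, 0.2066, 0.0259]
tool_rot: [0.001, 0.621, 0.784, 0.001]
contact_force: [-0.3, 0.2, 4.7]
gripper_width: 0.152
grasp_force: 61.5
```

Call:
{"name": "play_rows", "arguments": {"commands": [[0,0,0,0,0,0],[0,0,0,0,0,0],[0,0,0,0,0,0],[0,0,0,0,0,0],[0,0,0,0,0,0]]}}

```text
time: 4.85
tool_pos: [0.5511, 0.2066, 0.0259]
tool_rot: [0.001, 0.621, 0.784, 0.001]
contact_force: [-1.3, -1.3, 6.8]
gripper_width: 0.154
grasp_force: 61.8
```

Call:
{"name": "play_rows", "arguments": {"commands": [[0,0,-15,0,0,0],[0,0,-35,0,0,0],[0,0,-35,0,0,0],[0,0,-35,0,0,0],[0,0,-35,0,0,0]]}}

```text
time: 5.27
tool_pos: [0.5491, 0.2061, 0.1797]
tool_rot: [-0.001, 0.621, 0.784, -0.001]
contact_force: [0.9, 0.1, -2.7]
gripper_width: 0.148
grasp_force: 60.4
```

Call:
{"name": "play_rows", "arguments": {"commands": [[0,0,-35,0,0,0],[0,0,-35,0,0,0],[0,0,0,0,0,0],[0,0,0,0,0,0]]}}

```text
time: 5.6
tool_pos: [0.5512, 0.2066, 0.252]
tool_rot: [0.002, 0.621, 0.784, 0.002]
contact_force: [0.2, 0.6, -3.4]
gripper_width: 0.152
grasp_force: 60.4
```

```bash
python3 - <<'E'
from h import *
import pickle
f=grab("wrist"); pickle.dump(f,open("w3.pkl","wb"))
print(f["s"]["tool_pos"],f["s"]["tool_rot"],f["s"]["time"],f["s"]["contact_force"],f["s"]["ft_torque"])
cv2.imwrite("pics/w3.png",f["image"][:,:,::-1])
E
```

```text
[0.55121651 0.20656492 0.25195257] [0.00164959 0.62104894 0.78376726 0.00209365] 5.6 [ 0.21120885  0.63442347 -3.40297759] [0.03070803 0.08579759 0.02374756]
```

View pics/w3.png

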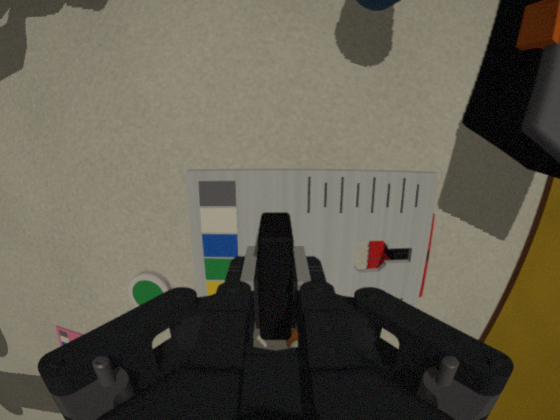

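```bash
python3 - <<'E'
from h import *
import pickle
f=pickle.load(open("w3.pkl","rb")); f["C"]=f["mount"]
for z in (.016,.019,.022,.025):
    a,b=onz(f,188.5,170,z),onz(f,435,173.5,z); d=b-a
    h=onz(f,372,255,z); e=onz(f,411,254,z)
    print(z,"TL",a.round(4),"TR",b.round(4),"len",np.linalg.norm(d).round(4),"ang of edge from tool y",np.degrees(np.arctan2(-d[0],d[1])).round(2),"hole",h.round(4),"slot end",e.round(4))
lab=cv2.cvtColor(f["image"],cv2.COLOR_RGB2HSV)
# row/col profiles across keyhole
print(f["image"][255,350:420].sum(1).tolist()); print(f["image"][235:275,366].sum(1).tolist()); print(f["image"][235:275,400].sum(1).tolist())
E
```

```text
0.016 TL [ 0.0455 -0.0389  0.016 ] TR [0.0449 0.0796 0.016 ] len 0.1185 ang of edge from tool y 0.31 hole [0.0027 0.0498 0.016 ] slot end [0.0024 0.0716 0.016 ]
0.019 TL [ 0.045  -0.0398  0.019 ] TR [0.0444 0.0812 0.019 ] len 0.1209 ang of edge from tool y 0.31 hole [0.0013 0.0508 0.019 ] slot end [0.001 0.073 0.019]
0.022 TL [ 0.0445 -0.0406  0.022 ] TR [0.0439 0.0828 0.022 ] len 0.1234 ang of edge from tool y 0.31 hole [-0.0001  0.0518  0.022 ] slot end [-0.0003  0.0745  0.022 ]
0.025 TL [ 0.0441 -0.0414  0.025 ] TR [0.0434 0.0844 0.025 ] len 0.1259 ang of edge from tool y 0.31 hole [-0.0015  0.0528  0.025 ] slot end [-0.0017  0.0759  0.025 ]
[392, 396, 400, 402, 396, 398, 404, 403, 405, 394, 391, 387, 391, 381, 387, 385, 371, 302, 218, 162, 160, 163, 178, 172, 187, 179, 163, 162, 175, 170, 148, 144, 84, 88, 106, 78, 97, 49, 33, 13, 37, 52, 3, 35, 55, 54, 30, 38, 46, 48, 46, 70, 41, 23, 39, 31, 28, 73, 139, 166, 203, 330, 375, 389, 389, 380, 387, 395, 394, 384]
[391, 394, 390, 388, 387, 393, 393, 387, 390, 394, 377, 382, 384, 396, 389, 377, 374, 387, 386, 381, 371, 356, 360, 371, 367, 339, 335, 358, 367, 361, 337, 309, 286, 250, 320, 324, 341, 357, 374, 386]
[398, 394, 392, 395, 392, 390, 394, 390, 396, 389, 390, 398, 380, 241, 86, 53, 48, 22, 54, 37, 46, 76, 57, 49, 143, 301, 329, 338, 381, 385, 381, 380, 378, 380, 381, 381, 387, 388, 385, 386]
```

The plate is held square (0.3°), with the hole at tool (0, 0.051) and the slot end at tool y≈0.073. Next I'll cross-check the screw with the old top image and plan the hover.

```bash
cat >> h.py <<'E'
import pickle
HOLE=np.array([-.0005,.051,.026])
def boardR(yaw,tilt=35):
    return (Ro.from_euler("z",yaw,degrees=True)*Ro.from_euler("y",-tilt,degrees=True)).as_matrix()  # cols: board x,y,z
def toolR(Rb): return np.stack([Rb[:,1],Rb[:,0],-Rb[:,2]],1)
def tcp_for(S,Rb,dx,dy,h):  # S screw foot on face; hole underside at board offset dx,dy,h from it
    return S+Rb@np.array([dx,dy,h])-toolR(Rb)@HOLE
E
python3 - <<'E'
from h import *
w=pickle.load(open("w1.pkl","rb")); t=grab("top")
H,e=tri(w,(347.07,189.56),t,(350.1,200.9)); print("tri head",H,e)
B,hp=pickle.load(open("board.pkl","rb"))
Rb=boardR(1.7); print(Rb.round(3))
H=(H+hp)/2; S=H-Rb[:,2]*.013; print("S",S)
pickle.dump((S,Rb),open("S.pkl","wb"))
p=tcp_for(S,Rb,0,0,.013+.045); print(p)
plan(p,toolR(Rb),13)
E
```

```text
tri head [ 0.56100295 -0.20458485  0.09199626] 0.004317026868197081
[[ 0.819 -0.03  -0.573]
 [ 0.024  1.    -0.017]
 [ 0.574  0.     0.819]]
S [ 0.56707213 -0.2013879   0.09201371]
[ 0.47713972 -0.20355681  0.13157008]
N 13 row [-30.31, -12.17, 6.22, -2.7, -0.27, 0.86]
 minr 0.506 maxr 0.571 zmin 0.132 mid [ 0.511 -0.017  0.194]
```

```bash
python3 - <<'E'
from h import *
Rb=boardR(1.7); S=np.array([.556,-.1984,.1157])-Rb[:,2]*.013; print("S",S)
pickle.dump((S,Rb),open("S.pkl","wb"))
p=tcp_for(S,Rb,0,0,.013+.045); print(p)
plan(p,toolR(Rb),13)
E
```

```text
S [ 0.56345321 -0.19817879  0.10505102]
[ 0.4735208  -0.20034771  0.1446074 ]
N 13 row [-30.05, -12.13, 5.17, -2.7, -0.27, 0.86]
 minr 0.504 maxr 0.571 zmin 0.145 mid [ 0.51  -0.016  0.202]
```

Call:
{"name": "play_rows", "arguments": {"commands": [[-30,-12.1,5.2,-2.7,-0.27,0.86],[-30,-12.1,5.2,-2.7,-0.27,0.86],[-30,-12.1,5.2,-2.7,-0.27,0.86],[-30,-12.1,5.2,-2.7,-0.27,0.86],[-30,-12.1,5.2,-2.7,-0.27,0.86]]}}

```text
time: 6.12
tool_pos: [0.5214, 0.0465, 0.2149]
tool_rot: [0.081, 0.646, 0.755, 0.084]
contact_force: [1.8, -0.6, -2.2]
gripper_width: 0.151
grasp_force: 60.5
```

Call:
{"name": "play_rows", "arguments": {"commands": [[-30,-12.1,5.2,-2.7,-0.27,0.86],[-30,-12.1,5.2,-2.7,-0.27,0.86],[-30,-12.1,5.2,-2.7,-0.27,0.86],[-30,-12.1,5.2,-2.7,-0.27,0.86],[-30,-12.1,5.2,-2.7,-0.27,0.86]]}}

```text
time: 6.53
tool_pos: [0.4912, -0.1083, 0.173]
tool_rot: [0.162, 0.661, 0.713, 0.168]
contact_force: [-0.2, -0.3, -3.7]
gripper_width: 0.151
grasp_force: 60.5
```

Call:
{"name": "play_rows", "arguments": {"commands": [[-30,-12.1,5.2,-2.7,-0.27,0.86],[-30,-12.1,5.2,-2.7,-0.27,0.86],[-30,-12.1,5.2,-2.7,-0.27,0.86],[0,0,0,0,0,0],[0,0,0,0,0,0]]}}

```text
time: 6.95
tool_pos: [0.4723, -0.1994, 0.1412]
tool_rot: [0.207, 0.667, 0.682, 0.216]
contact_force: [0.1, -0.5, -2.9]
gripper_width: 0.154
grasp_force: 60.6
```

```bash
python3 - <<'E'
from h import *
f=grab("wrist"); pickle.dump(f,open("w4.pkl","wb"))
S,Rb=pickle.load(open("S.pkl","rb"))
print(f["s"]["tool_pos"],f["s"]["time"],np.degrees(Ro.from_matrix(toolR(Rb).T@rot(f["s"]["tool_rot"])).as_rotvec()).round(2))
print("pred head top px",proj(f,S+Rb[:,2]*.013)); T=f["C"]@np.linalg.inv(f["mount"])
print("pred hole px (top face)",proj(f,(T@np.r_[HOLE-[0,0,.004],1])[:3]))
s=grab("side")["image"][:,:,::-1]
a=cv2.resize(f["image"][190:330,320:450,::-1],None,fx=3.5,fy=3.5,interpolation=cv2.INTER_CUBIC)
b=cv2.resize(s[140:230,230:330],None,fx=3.4,fy=490/90,interpolation=cv2.INTER_CUBIC)
cv2.imwrite("pics/c4.png",np.hstack([a,b]))
E
```

```text
[ 0.47227283 -0.19942159  0.14119845] 6.95 [0.16 0.15 0.42]
pred head top px (np.float64(356.05595360394017), np.float64(228.19085797945235))
pred hole px (top face) (np.float64(370.70384442796507), np.float64(256.7691948739904))
```

View pics/c4.png

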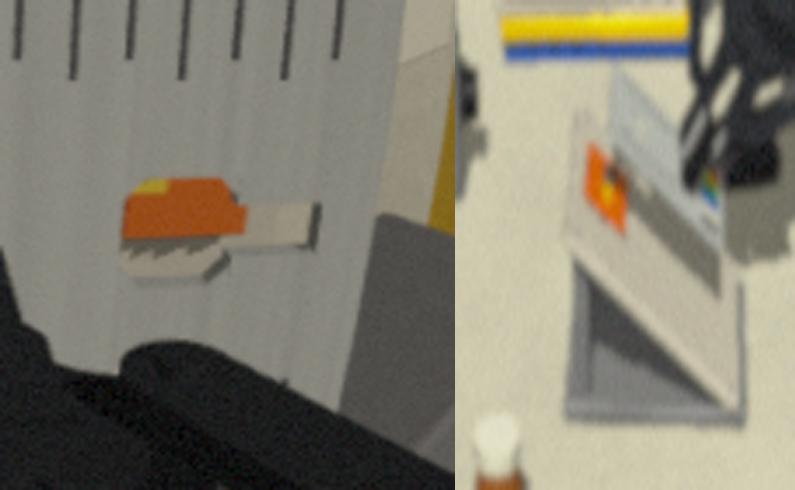

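Through the keyhole I can see the pad's lower, -y part at crop (180,210), but not the screw head. It should sit up and left of the hole because of parallax. I'll shift so the head shows through the hole, then triangulate it against the first wrist view.

Call:
{"name": "play_rows", "arguments": {"commands": [[9,-5,0,0,0,-0.4],[8,-4,0,0,0,0],[0,0,0,0,0,0],[0,0,0,0,0,0],[0,0,0,0,0,0]]}}

```text
time: 7.47
tool_pos: [0.4676, -0.1819, 0.1412]
tool_rot: [0.212, 0.661, 0.687, 0.217]
contact_force: [0.2, -0.1, -2.7]
gripper_width: 0.154
grasp_force: 60.6
```

```bash
python3 - <<'E'
from h import *
f=grab("wrist"); pickle.dump(f,open("w5.pkl","wb"))
w=pickle.load(open("w1.pkl","rb")); S,Rb=pickle.load(open("S.pkl","rb"))
print(f["s"]["tool_pos"],np.degrees(Ro.from_matrix(toolR(Rb).T@rot(f["s"]["tool_rot"])).as_rotvec()).round(2))
h=cv2.cvtColor(f["image"],cv2.COLOR_RGB2HSV); m=cv2.inRange(h,(0,0,0),(180,110,95))[235:280,350:420]
n,l,st,ce=cv2.connectedComponentsWithStats(m)
for i in range(1,n):
    if st[i,4]>8:
        c=ce[i]+[350,235]; print(st[i],c,"tri",*tri(w,(347.07,189.56),f,c))
print("pred",proj(f,S+Rb[:,2]*.013))
cv2.imwrite("pics/c5.png",cv2.resize(f["image"][220:300,330:440,::-1],None,fx=6,fy=6,interpolation=cv2.INTER_CUBIC))
E
```

```text
[ 0.46764402 -0.18189302  0.14119332] [-0.26  0.03 -0.46]
[  5   8  19  19 259] [363.42471042 251.46332046] tri [ 0.55663595 -0.19660369  0.12092435] 0.000512047777982658
[56 13  6 14 37] [409.27027027 254.40540541] tri [ 0.54840972 -0.18524427  0.16077577] 0.004629734984069633
[28 27  8  8 22] [381.86363636 265.90909091] tri [ 0.5508847  -0.19460615  0.14186946] 0.005689268811962893
pred (np.float64(356.69462210097777), np.float64(252.03464854263757))
```

View pics/c5.png

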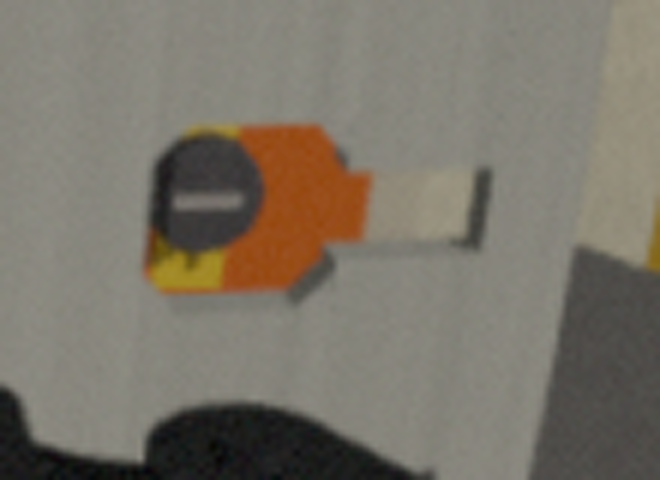

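The head is fully visible through the wide hole at about px (365,252); the hole spans px u 354.7, v 240.8–271.3, and the slot end is at u 411.7. Triangulation agrees to 0.5 mm. Next I'll compute the relative correction and descent.

```bash
python3 - <<'E'
from h import *
f=pickle.load(open("w5.pkl","rb")); w=pickle.load(open("w1.pkl","rb"))
H,e=tri(w,(347.07,189.56),f,(364.8,252)); print("head",H,e)
T=f["C"]@np.linalg.inv(f["mount"]); print("head in tool",(np.linalg.inv(T)@np.r_[H,1])[:3].round(4))
g=dict(f); g["C"]=f["mount"]
for z in (.019,.022,.025):
    a,b,c,d=[onz(g,*p,z) for p in ((354.7,258),(411.7,255),(370,240.8),(370,271.3))]
    print(z,"left y %.4f end y %.4f diff %.4f | x top %.4f bot %.4f mid %.4f w %.4f"%(a[1],b[1],b[1]-a[1],c[0],d[0],(c[0]+d[0])/2,c[0]-d[0]))
E
```

```text
head [ 0.55627995 -0.19631972  0.12242876] 0.00036726804938241116
head in tool [-0.0176  0.061   0.0662]
0.019 left y 0.0415 end y 0.0732 diff 0.0317 | x top 0.0097 bot -0.0075 mid 0.0011 w 0.0172
0.022 left y 0.0423 end y 0.0747 diff 0.0324 | x top 0.0085 bot -0.0091 mid -0.0003 w 0.0176
0.025 left y 0.0431 end y 0.0761 diff 0.0330 | x top 0.0073 bot -0.0106 mid -0.0017 w 0.0180
```

Call:
{"name": "play_rows", "arguments": {"commands": [[-9,5,0,0,0,0.2],[-8.3,4.6,6,0,0,0.2],[0,0,12,0,0,0],[0,0,10,0,0,0],[0,0,0,0,0,0]]}}

```text
time: 7.93
tool_pos: [0.4918, -0.1988, 0.122]
tool_rot: [0.209, 0.664, 0.684, 0.217]
contact_force: [0.1, 0.3, -3.3]
gripper_width: 0.151
grasp_force: 60.5
```

Call:
{"name": "play_rows", "arguments": {"commands": [[0,0,0,0,0,0],[0,0,0,0,0,0],[0,0,0,0,0,0]]}}

```text
time: 8.18
tool_pos: [0.492, -0.1995, 0.1243]
tool_rot: [0.211, 0.664, 0.684, 0.217]
contact_force: [0.6, -0.0, -3.2]
gripper_width: 0.149
grasp_force: 60.5
```

```bash
python3 - <<'E'
from h import *
f=grab("wrist"); pickle.dump(f,open("w6.pkl","wb"))
H=np.array([.5563,-.1963,.1224]); S,Rb=pickle.load(open("S.pkl","rb"))
T=f["C"]@np.linalg.inv(f["mount"]); print(f["s"]["tool_pos"],"head in tool",(np.linalg.inv(T)@np.r_[H,1])[:3].round(4),np.degrees(Ro.from_matrix(toolR(Rb).T@T[:3,:3]).as_rotvec()).round(2),"pred px",proj(f,H))
cv2.imwrite("pics/c6.png",cv2.resize(f["image"][220:300,330:440,::-1],None,fx=6,fy=6,interpolation=cv2.INTER_CUBIC))
E
```

```text
[ 0.49199217 -0.1994658   0.12428135] head in tool [0.0013 0.0515 0.0387] [-0.27 -0.03  0.02] pred px (np.float64(363.9912545839066), np.float64(241.70477726439375))
```

View pics/c6.png

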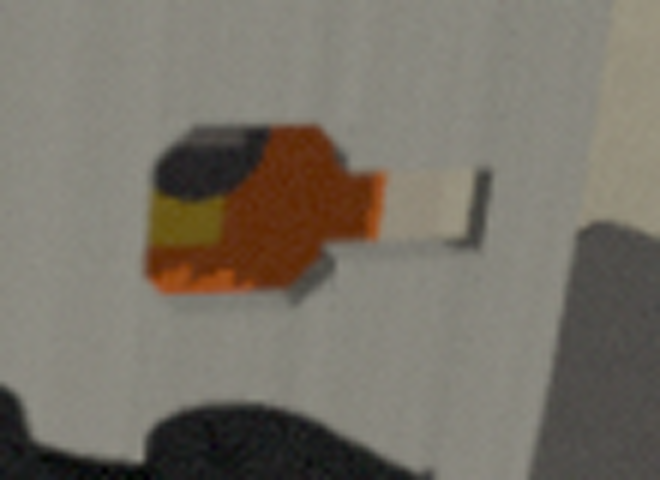

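The head appears at about crop (212,142), only ~1 mm from where it should be under the hole. I'll nudge and descend in steps, watching the force.

Call:
{"name": "play_rows", "arguments": {"commands": [[0.3,0.5,3,0,0,0],[0,0,3,0,0,0],[0,0,3,0,0,0],[0,0,2,0,0,0],[0,0,0,0,0,0]]}}

```text
time: 8.65
tool_pos: [0.4985, -0.1984, 0.1141]
tool_rot: [0.21, 0.664, 0.684, 0.217]
contact_force: [0.4, 0.5, -2.4]
gripper_width: 0.152
grasp_force: 60.5
```

Call:
{"name": "play_rows", "arguments": {"commands": [[0,0,1,0,0,0],[0,0,1,0,0,0],[0,0,0.5,0,0,0],[0,0,0,0,0,0],[0,0,0,0,0,0]]}}

```text
time: 9.07
tool_pos: [0.5001, -0.1986, 0.1128]
tool_rot: [0.211, 0.664, 0.684, 0.217]
contact_force: [-0.0, 0.2, -1.7]
gripper_width: 0.15
grasp_force: 60.5
```

```bash
cat >> h.py <<'E'
def rep():
    s=manip.state(); S,Rb=pickle.load(open("S.pkl","rb")); R=rot(s["tool_rot"])
    H=np.array([.5563,-.1963,.1224])
    hole=s["tool_pos"]+R@np.array([-.0003,.0514,.026])
    d=Rb.T@(hole-(H-Rb[:,2]*.013))
    print("hole rel screw foot (board x,y,h mm)",(d*1e3).round(1),"F board",(Rb.T@s["contact_force"]).round(1),"rot",np.degrees(Ro.from_matrix(toolR(Rb).T@R).as_rotvec()).round(2),"tau",s["ft_torque"].round(2),"t",s["time"])
E
python3 -c "from h import *; rep()"
```

```text
hole rel screw foot (board x,y,h mm) [-0.1 -1.  11.6] F board [-1.   0.2 -1.4] rot [-0.22  0.01  0.04] tau [-0.02  0.6   0.01] t 9.0667
```

Call:
{"name": "play_rows", "arguments": {"commands": [[0,0,1,0,0,0],[0,0,1,0,0,0],[0,0,0,0,0,0],[0,0,0,0,0,0]]}}

```text
time: 9.4
tool_pos: [0.5012, -0.1986, 0.111]
tool_rot: [0.21, 0.664, 0.684, 0.217]
contact_force: [-0.1, -0.4, -2.1]
gripper_width: 0.157
grasp_force: 60.5
```

```bash
python3 -c "from h import *; rep()"
```

```text
hole rel screw foot (board x,y,h mm) [-0.2 -1.   9.5] F board [-1.3 -0.4 -1.7] rot [-0.21  0.02  0.05] tau [-0.06  0.56  0.01] t 9.4
```

Call:
{"name": "play_rows", "arguments": {"commands": [[0,0,1,0,0,0],[0,0,1,0,0,0],[0,0,0,0,0,0],[0,0,0,0,0,0]]}}

```text
time: 9.73
tool_pos: [0.5024, -0.1986, 0.1096]
tool_rot: [0.211, 0.664, 0.684, 0.217]
contact_force: [-3.3, 0.5, -0.2]
gripper_width: 0.153
grasp_force: 61.1
```

```bash
python3 - <<'E'
from h import *
rep()
f=grab("wrist"); cv2.imwrite("pics/c7.png",cv2.resize(f["image"][220:300,330:440,::-1],None,fx=6,fy=6,interpolation=cv2.INTER_CUBIC))
E
```

```text
hole rel screw foot (board x,y,h mm) [-0.1 -1.1  7.7] F board [-2.8  0.6  1.7] rot [-0.22  0.01  0.04] tau [-0.02  0.64 -0.04] t 9.7333
```

```bash
python3 - <<'E'
from h import *
f=grab("wrist"); h=cv2.cvtColor(f["image"],cv2.COLOR_RGB2HSV); m=cv2.inRange(h,(0,0,0),(180,140,95))[232:282,348:420]
n,l,st,ce=cv2.connectedComponentsWithStats(m)
for i in range(1,n):
    if st[i,4]>8: print(st[i][:4]+[348,232,0,0],st[i,4],ce[i]+[348,232])
print("pred head",proj(f,np.array([.5563,-.1963,.1224])))
for r in range(238,276,2): print(r,"".join("#" if m[r-232,c-348] else ("o" if h[r,c,1]>150 else ".") for c in range(350,416)))
E
```

```text
[358 242  26  29] 482 [370.59543568 254.69502075]
[403 249   9  13] 78 [407.62820513 254.94871795]
[378 262   8   8] 25 [381.68 266.04]
[358 269   6   2] 9 [360.33333333 269.33333333]
pred head (np.float64(372.50744424679334), np.float64(255.52466856470136))
238 ..................................................................
240 ..................................................................
242 ............oooooooo####.ooooooooo................................
244 .........oooooo##############oooooo...............................
246 .......oooooo##################ooooo##............................
248 ......oooo#######################oooo#............................
250 ......oooo########################oooooooooooooooooooooo######....
252 ......ooo#########################ooooooooooooooooooooo.######....
254 ......oo##########################ooooooooooooooooooooo######.....
256 .....oooo#######..............####ooooooooooooooooooooo######.....
258 .....oooo#######.....############.ooooooooooooooooooooo######.....
260 .....oooo########################o....................######......
262 .....ooooo#####################.o.#...............................
264 .....ooooooo#################.oo.###..............................
266 .....ooooooooo#############ooo####................................
268 .......ooooooooooo##........####..................................
270 .........###......##..............................................
272 ..................................................................
274 ..................................................................
```

Call:
{"name": "play_rows", "arguments": {"commands": [[0,0,1,0,0,0],[0,0,1,0,0,0],[0,0,0,0,0,0],[0,0,0,0,0,0]]}}

```text
time: 10.17
tool_pos: [0.5035, -0.1986, 0.108]
tool_rot: [0.211, 0.664, 0.684, 0.217]
contact_force: [-5.0, -0.7, 1.7]
gripper_width: 0.153
grasp_force: 61.5
```

```bash
python3 -c "from h import *; rep()"
```

```text
hole rel screw foot (board x,y,h mm) [-0.1 -1.1  5.7] F board [-3.1 -0.6  4.3] rot [-0.22  0.    0.04] tau [0.05 0.72 0.  ] t 10.1667
```

The head stands fully inside the hole (blob at px 370.6,254.7) and the pad is being pressed. I'll press 2 mm more and then slide down-slope (tool -y).

Call:
{"name": "play_rows", "arguments": {"commands": [[0,0,1,0,0,0],[0,0,1,0,0,0],[0,0,0,0,0,0],[0,0,0,0,0,0]]}}

```text
time: 10.5
tool_pos: [0.5046, -0.1986, 0.1064]
tool_rot: [0.211, 0.664, 0.684, 0.217]
contact_force: [-6.8, 0.4, 2.2]
gripper_width: 0.149
grasp_force: 61.8
```

```bash
python3 -c "from h import *; rep()"
```

```text
hole rel screw foot (board x,y,h mm) [-0.1 -1.1  3.7] F board [-4.3  0.6  5.8] rot [-0.21  0.01  0.03] tau [-0.    0.78  0.02] t 10.5
```

Call:
{"name": "play_rows", "arguments": {"commands": [[0,-1.5,0,0,0,0],[0,-1.5,0,0,0,0],[0,-1.5,0,0,0,0],[0,-1.5,0,0,0,0],[0,0,0,0,0,0]]}}

```text
time: 10.92
tool_pos: [0.5014, -0.1997, 0.1053]
tool_rot: [0.213, 0.664, 0.683, 0.218]
contact_force: [-0.7, 1.2, 5.4]
gripper_width: 0.151
grasp_force: 61.6
```

```bash
python3 -c "from h import *; rep()"
```

```text
hole rel screw foot (board x,y,h mm) [-3.2 -2.2  5. ] F board [2.6 1.2 4.8] rot [-0.51 -0.14  0.05] tau [ 0.18 -0.38  0.11] t 10.9167
```

Call:
{"name": "play_rows", "arguments": {"commands": [[0,0,0,0,0,0],[0,0,0,0,0,0],[0,0,0,0,0,0]]}}

```text
time: 11.17
tool_pos: [0.5015, -0.1997, 0.1053]
tool_rot: [0.213, 0.664, 0.683, 0.218]
contact_force: [-0.3, 0.7, 5.9]
gripper_width: 0.151
grasp_force: 61.6
```

```bash
python3 - <<'E'
from h import *
rep()
f=grab("wrist"); h=cv2.cvtColor(f["image"],cv2.COLOR_RGB2HSV); m=cv2.inRange(h,(0,0,0),(180,140,95))
print("pred head",proj(f,np.array([.5563,-.1963,.1224])))
for r in range(236,276,2): print(r,"".join("#" if m[r,c] else ("o" if h[r,c,1]>150 else ".") for c in range(350,416)))
E
```

```text
hole rel screw foot (board x,y,h mm) [-3.1 -2.2  4.9] F board [3.1 0.7 5. ] rot [-0.49 -0.13  0.04] tau [ 0.13 -0.42  0.11] t 11.1667
pred head (np.float64(379.9356391351057), np.float64(255.57168520772115))
236 ..................................................................
238 ..................................................................
240 ..................................................................
242 ............oooooooooooooo.#####o.................................
244 ..........oooooooooooo##############..............................
246 .......ooooooooooooo##################............................
248 ......oooooooooooo######################.....................#....
250 ......ooooooooooo#########################ooooooooooooooooo###....
252 ......oooooooooo##########################ooooooooooooooooo###....
254 ......oooooooooo##########################oooooooooooooooo####....
256 ......oooooooooo#######..............#####oooooooooooooooo###.....
258 ......oooooooooo#######.........#########ooooooooooooooooo###.....
260 .....ooooooooooo########################................#####.....
262 .....oooooooooooo.#####################...........................
264 .....oooooooooooooo##################.............................
266 ....#oooooooooooooooo##############...............................
268 ........ooooooooooooo......#####..................................
270 ........##..#######..###.....#....................................
272 ..................................................................
274 ..................................................................
```

The slide stalled at 3 mm: the head met the hole's cut corners because the plate's keyhole end had lifted slightly. I'll back off 3 mm, press deeper with a small pitch, then slide again.

Call:
{"name": "play_rows", "arguments": {"commands": [[0,1.5,0,0,0,0],[0,2,0,0,0,0],[0,0,0.8,0.3,0,0],[0,0,0.7,0.3,0,0],[0,0,0,0,0,0]]}}

```text
time: 11.63
tool_pos: [0.5032, -0.1994, 0.1042]
tool_rot: [0.207, 0.665, 0.685, 0.213]
contact_force: [-16.5, -0.4, 9.9]
gripper_width: 0.156
grasp_force: 63.5
```

```bash
python3 -c "from h import *; rep()"
```

```text
hole rel screw foot (board x,y,h mm) [-2.8 -1.9  2.2] F board [-7.8  0.1 17.6] rot [ 0.44 -0.07 -0.03] tau [-0.05  0.81 -0.09] t 11.6333
```

Call:
{"name": "play_rows", "arguments": {"commands": [[0,0,-0.6,0,0,0],[0,-1.5,0,0,0,0],[0,-1.5,0,0,0,0],[0,-1,0,0,0,0],[0,0,0,0,0,0]]}}

```text
time: 12.05
tool_pos: [0.5015, -0.1997, 0.1043]
tool_rot: [0.209, 0.665, 0.684, 0.215]
contact_force: [-1.4, 1.4, 6.0]
gripper_width: 0.151
grasp_force: 61.8
```

```bash
python3 -c "from h import *; rep()"
```

```text
hole rel screw foot (board x,y,h mm) [-3.9 -2.2  3.6] F board [2.4 1.4 5.7] rot [ 0.1  -0.12  0.06] tau [ 0.15 -0.54  0.06] t 12.05
```

Call:
{"name": "play_rows", "arguments": {"commands": [[0,1.5,0,0,0,0],[0.8,0,0,0.2,0,0],[0.7,0,0.3,0,0,0],[0,0,0,0,0,0]]}}

```text
time: 12.38
tool_pos: [0.5021, -0.1989, 0.1039]
tool_rot: [0.208, 0.666, 0.684, 0.212]
contact_force: [-5.1, -4.2, 4.4]
gripper_width: 0.15
grasp_force: 61.9
```

```bash
cat >> h.py <<'E'
def look():
    f=grab("wrist"); h=cv2.cvtColor(f["image"],cv2.COLOR_RGB2HSV); m=cv2.inRange(h,(0,0,0),(180,140,95))
    for r in range(238,274,2): print(r,"".join("#" if m[r,c] else ("o" if h[r,c,1]>150 else ".") for c in range(350,420)))
E
python3 -c "from h import *; rep(); look()"
```

```text
hole rel screw foot (board x,y,h mm) [-3.9 -1.5  2.6] F board [-1.8 -4.1  6.6] rot [ 0.43 -0.24  0.06] tau [-0.35  0.01 -0.55] t 12.3833
238 ......................................................................
240 ......................................................................
242 .............oooooooo.ooooooooooo.....................................
244 ..........ooooooooooooooooooooooooo...................................
246 ........ooooooooooooooooooo.##########................................
248 ......oooooooooooooooooo################..............................
250 ......ooooooooooooooo#####################.oooooooooooooooo####.......
252 ......ooooooooooooo########################oooooooooooooooo###........
254 ......ooooooooooooo#########################ooooooooooooooo###........
256 ......oooooooooooo##########################oooooooooooooo####........
258 ......oooooooooooo##########################oooooooooooooo###.........
260 ......oooooooooooo#######...............####..........#######.........
262 .....ooooooooooooo#########################...........................
264 .....oooooooooooooo#######################............................
266 .....ooooooooooooooo#####################.............................
268 .....##oooooooooooooo.#################...............................
270 ......##############################..................................
272 .........#################............................................
```

Call:
{"name": "play_rows", "arguments": {"commands": [[0,-2,0,0,0,0],[0,-2,0,0,0,0],[0,-2,0,0,0,0],[0,0,0,0,0,0]]}}

```text
time: 12.77
tool_pos: [0.498, -0.1987, 0.1017]
tool_rot: [0.209, 0.666, 0.684, 0.213]
contact_force: [-1.0, -1.4, 6.6]
gripper_width: 0.156
grasp_force: 61.7
```

```bash
python3 -c "from h import *; rep()"
```

```text
hole rel screw foot (board x,y,h mm) [-8.4 -1.2  3.2] F board [ 3.  -1.3  6. ] rot [ 0.28 -0.19  0.07] tau [ 0.02 -0.7  -0.11] t 12.7667
```

Call:
{"name": "play_rows", "arguments": {"commands": [[0,-1.5,0,0,0,0],[0,-1.5,0,0,0,0],[0,-1.5,0,0,0,0],[0,-1.5,0,0,0,0],[0,0,0,0,0,0]]}}

```text
time: 13.18
tool_pos: [0.4932, -0.1988, 0.0984]
tool_rot: [0.209, 0.666, 0.684, 0.213]
contact_force: [-2.0, -0.1, 6.9]
gripper_width: 0.151
grasp_force: 61.7
```

```bash
python3 -c "from h import *; rep(); look()"
```

```text
hole rel screw foot (board x,y,h mm) [-14.3  -1.    3.3] F board [ 2.3 -0.1  6.8] rot [ 0.27 -0.17  0.07] tau [ 0.06 -0.72 -0.01] t 13.1833
238 ......................................................................
240 ......................................................................
242 .............ooooooooooooooooooooo....................................
244 ..........oooooooooooooooooooooooooo..................................
246 ........oooooooooooooooooooooooooooo.#......############..............
248 .......oooooooooooooooooooooooooooooo....#################............
250 ......ooooooooooooooooooooooooooooooooo########################.......
252 ......oooooooooooooooooooooooooooooooo########################........
254 ......ooooooooooooooooooooooooooooooo#########################........
256 ......ooooooooooooooooooooooooooooooo#########################........
258 ......ooooooooooooooooooooooooooooooo#######..............####........
260 .....oooooooooooooooooooooooooooooo.#######..............####.........
262 .....ooooooooooooooooooooooooooooo###########################.........
264 .....ooooooooooooooooooooooooooo.###########################..........
266 .....ooooooooooooooooooooooooo############################............
268 ........ooooooooooooooo#.#.############################...............
270 ......................#############################...................
272 .................................######..####.........................
```

Call:
{"name": "play_rows", "arguments": {"commands": [[0,-1.5,0,0,0,0],[0,-1.5,0,0,0,0],[0,-1,0,0,0,0],[0,-0.5,0,0,0,0],[0,0,0,0,0,0]]}}

```text
time: 13.65
tool_pos: [0.4896, -0.1989, 0.0959]
tool_rot: [0.209, 0.665, 0.684, 0.213]
contact_force: [-1.0, -0.8, 7.5]
gripper_width: 0.155
grasp_force: 61.7
```

```bash
python3 -c "from h import *; rep()"
```

```text
hole rel screw foot (board x,y,h mm) [-18.6  -1.    3.4] F board [ 3.5 -0.8  6.7] rot [ 0.26 -0.17  0.06] tau [ 0.08 -0.78 -0.02] t 13.65
```

Call:
{"name": "play_rows", "arguments": {"commands": [[0,-0.7,0,0,0,0],[0,-0.5,0,0,0,0],[0,0,0,0,0,0]]}}

```text
time: 13.9
tool_pos: [0.4886, -0.1989, 0.0953]
tool_rot: [0.209, 0.665, 0.684, 0.213]
contact_force: [-0.4, 0.2, 7.0]
gripper_width: 0.152
grasp_force: 61.6
```

```bash
python3 -c "from h import *; rep()"
```

```text
hole rel screw foot (board x,y,h mm) [-19.7  -1.    3.4] F board [3.7 0.2 6. ] rot [ 0.26 -0.17  0.06] tau [ 0.14 -0.84 -0.02] t 13.9
```

Call:
{"name": "play_rows", "arguments": {"commands": [[0,-0.7,0,0,0,0],[0,-0.5,0,0,0,0],[0,0,0,0,0,0]]}}

```text
time: 14.15
tool_pos: [0.4878, -0.199, 0.0948]
tool_rot: [0.209, 0.665, 0.684, 0.213]
contact_force: [0.1, -0.3, 7.0]
gripper_width: 0.153
grasp_force: 61.7
```

```bash
python3 -c "from h import *; rep()"
```

```text
hole rel screw foot (board x,y,h mm) [-20.7  -1.1   3.5] F board [ 4.1 -0.3  5.7] rot [ 0.24 -0.17  0.06] tau [ 0.11 -0.98  0.05] t 14.15
```

Call:
{"name": "play_rows", "arguments": {"commands": [[0,-0.5,0,0,0,0],[0,-0.5,0,0,0,0],[0,0,0,0,0,0]]}}

```text
time: 14.4
tool_pos: [0.4875, -0.1991, 0.0948]
tool_rot: [0.209, 0.665, 0.684, 0.214]
contact_force: [2.2, 0.6, 7.3]
gripper_width: 0.152
grasp_force: 61.3
```

```bash
python3 -c "from h import *; rep(); look()"
```

```text
hole rel screw foot (board x,y,h mm) [-20.9  -1.2   3.7] F board [6.  0.5 4.7] rot [ 0.16 -0.18  0.07] tau [ 0.22 -1.21  0.13] t 14.4
238 ......................................................................
240 ......................................................................
242 ............#####ooooooooooooooooo....................................
244 ...........######ooooooooooooooooooo......................#####.......
246 ............#####ooooooooooooooooooo.#...............###############..
248 ...............#oooooooooooooooooooooo.............###################
250 ...............#oooooooooooooooooooooooooooooooooo####################
252 ...............#ooooooooooooooooooooooooooooooooo#####################
254 ...............#oooooooooooooooooooooooooooooooo######################
256 ..............#.oooooooooooooooooooooooooooooooo######################
258 ..............#ooooooooooooooooooooooooooooooooo#######.............##
260 ..............#oooooooooooooooooooo.###################..#############
262 ..............#ooooooooooooooooooo####################################
264 .............##ooooooooooooooooo####...##############################.
266 .............#oooooooooooooooo.####...#############################...
268 .............##oooo..o.......####.........######################......
270 .........................................##...###########.............
272 .............................................###.....###..............
```

The stop is felt at 20.9 mm with rising force, and the head sits at the slot end in view. I'll ease the press, then let go and back out.

Call:
{"name": "play_rows", "arguments": {"commands": [[0,0.2,-0.5,0,0,0],[0,0,-0.4,0,0,0],[0,0,0,0,0,0]]}}

```text
time: 14.7
tool_pos: [0.487, -0.199, 0.0955]
tool_rot: [0.209, 0.665, 0.684, 0.214]
contact_force: [2.9, 0.4, 7.1]
gripper_width: 0.154
grasp_force: 61.4
```

```bash
python3 -c "from h import *; rep()"
```

```text
hole rel screw foot (board x,y,h mm) [-20.9  -1.1   4.6] F board [6.4 0.3 4.1] rot [ 0.18 -0.18  0.06] tau [ 0.21 -1.2   0.12] t 14.7
```

Call:
{"name": "play_rows", "arguments": {"commands": [[0,0,0,0,0,0],[0,0,0,0,0,0],[0,0,0,0,0,0],[0,0,0,0,0,0],[0,0,0,0,0,0]], "hand": 45}}

```text
time: 15.12
tool_pos: [0.484, -0.1972, 0.0911]
tool_rot: [0.205, 0.666, 0.685, 0.212]
contact_force: [0.7, 0.8, 0.0]
gripper_width: 0.525
grasp_force: 0.0
```

```bash
python3 -c "from h import *; rep(); look()"
```

```text
hole rel screw foot (board x,y,h mm) [-26.1   0.9   2.3] F board [ 0.6  0.8 -0.4] rot [0.65 0.06 0.07] tau [-0.07  0.29 -0.  ] t 15.1167
238 ......................................................................
240 ......................................................................
242 ......................................................................
244 ......................................................................
246 ......................................................................
248 ........................##ooooooooooooooooooo........................#
250 .....................#####ooooooooooooooooooooo#................######
252 ...................#######ooooooooooooooooooooo##............#########
254 .....................#####oooooooooooooooooooooo.........#############
256 .....................####oooooooooooooooooooooooooooooooooo###########
258 #...................#####ooooooooooooooooooooooooooooooooo############
260 ###.................#####oooooooooooooooooooooooooooooooo#############
262 ######..............#####ooooooooooooooooooooooooooooooooo######......
264 #######.............#####oooooooooooooooooooooooooooooooo#######......
266 #########..........#####oooooooooooooooooooo.#########################
268 #########..........#####oooooooooooooooooooo##....####################
270 ##########........######oooooooooooooooooo#####....##.################
272 ###########........####ooooooooooooooooo#####.........################
```

Call:
{"name": "play_rows", "arguments": {"commands": [[0,0,-10,0,0,0],[0,0,-20,0,0,0],[0,0,-30,0,0,0],[0,0,-30,0,0,0],[0,0,-30,0,0,0]]}}

```text
time: 15.58
tool_pos: [0.4156, -0.199, 0.1912]
tool_rot: [0.205, 0.666, 0.685, 0.212]
contact_force: [0.0, -1.2, 1.1]
gripper_width: 0.529
grasp_force: 0.0
```

```bash
python3 - <<'E'
from h import *
f=grab("wrist"); pickle.dump(f,open("w8.pkl","wb")); cv2.imwrite("pics/w8.png",f["image"][:,:,::-1])
S,Rb=pickle.load(open("S.pkl","rb")); H=np.array([.5563,-.1963,.1224]); n=Rb[:,2]
print(f["s"]["tool_pos"],f["s"]["contact_force"],"head px",proj(f,H))
hc=np.array(proj(f,H))
h=cv2.cvtColor(f["image"],cv2.COLOR_RGB2HSV)
u,v=int(hc[0]),int(hc[1])
for r in range(v-50,v+70,4): print(r,"".join("#" if h[r,c,2]<75 else ("o" if h[r,c,1]>150 else (":" if h[r,c,1]<30 and h[r,c,2]>100 else ".")) for c in range(u-150,min(560,u+80),3)))
E
```

```text
[ 0.4156327  -0.19904421  0.19121477] [ 0.01992063 -1.18210621  1.13652273] head px (np.float64(363.60958024030964), np.float64(202.0618769615644))
152 ......::::::::::::::::::::::::::::::::::::::::::::::::::.......####..........
156 ......::::::::::::::::::::::::::::::.:::::.:::::::::::::.......####..........
160 ......::...#....:::::::::::::::::::::::.::.::::::::::::........####..........
164 ......::.#......:::::::::::::::::::::::.::.::::::::::::.oo.....####..........
168 ......:::....#..:::::::::::::::::::::::.:::::.:::::::::.oo.....####..........
172 ......:::......::::::::::::::::::::::::::::::::::::::::.oo....####o..........
176 ......::........:::::#####:::::::::::::::::::::::::::::.oo.....###o..........
180 ......::........:::.######:::::::::::::::::::::::::::::.oo....#####..........
184 ......:::.......:::.######.::::::::::::::::::::::::::::.oo....#####..........
188 ......:::.......::..######.::::::::::::::::::::::::::::.oo....#####..........
192 ......:::oooooo.....######.:::::::::::::::.::::::::::::.oo....#####..........
196 ......:::ooooooo....######.:::::::::::::..oooo
[... 807 characters left out ...]
:::::.::.::::::::::::.....................oo
240 .......::ooooooo....######::::::.:::::::::::::::::::::.....................oo
244 .......::ooooooo....######:::::::::::::::::::::::::::...................#....
248 .......::............::::::::::::::::..::::::::::::::...............###.##...
252 :::##.................:::::.:::::::.:##.::::..:..................##..##.#....
256 ::.##................................###:::........................#######.##
260 ::###................................###.:::###...............####.....#.....
264 :.####...............................####:::.###........:.......###..#...###.
268 :#####...............................####.:..####......:.....##....#.#####.##
```

Call:
{"name": "play_rows", "arguments": {"commands": [[0,0,-30,0,0,0],[0,0,0,0,0,0],[0,0,0,0,0,0],[0,0,0,0,0,0],[0,0,0,0,0,0]]}}

```text
time: 16.05
tool_pos: [0.3996, -0.1995, 0.2138]
tool_rot: [0.204, 0.666, 0.685, 0.213]
contact_force: [0.1, 1.3, 0.5]
gripper_width: 0.528
grasp_force: 0.0
```

```bash
python3 -c "
from h import *
print(manip.job_done())"
```

```text
the job is handed in; nothing more can be done
None
```

The plate is hung on the screw with the slot end home, released, and the job is handed in at about 16 s; the last wrist image shows it hanging straight with the head at the slot end, but no verdict was returned.

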